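Offer up the access cover of a vacuum chamber

TASK

Get the vacuum chamber's port ready for bolting up: first lift the white dust cap off the port and lay it flat in the grey tray, without dropping it. Then take the cover plate by its handle and hold it level about 15 mm above the port's sealing face, each of its four holes straight over a threaded hole, never letting it touch the chamber; a colleague will start the bolts, so finish while still holding it there, steady, and do not set it down. Leave everything else on the bench where it is.

Things in the scene. Friction and masses are not known exactly. Their poses are not given: they have to be found in the camera images.
- port (a point): Centre of the level steel sealing face (142 x 112 mm, 118 mm above the bench) of the port on top of a small vacuum chamber fixed to the bench; x along the long side, z up. Opening 84 x 54 mm with a black O-ring round it, a threaded hole near each corner. Only the dust cap stands above the face.
- cap_grip (a point): White plastic dust cap, on the port at the start: slab 106 x 74 x 4 mm, under it a lip 8 mm deep, loose in the opening (3 mm play, lift straight up), on top a grip rib 56 mm long (x), 12 mm thick (y), 28 mm high. This point is in the rib, 16 mm above the slab's top, 20 mm above the face it rests on, 28 mm above the lip's bottom. The rib runs along the port's x. z up. About 60 g.
- tray_floor (a point): Shallow grey plastic tray fixed on the bench, outside 190 (x) x 150 (y) mm, walls 24 mm high and 4 mm thick; empty. This point is the centre of its floor's upper side, 4 mm above the bench.
- cover_handle (a point): Cover plate lying flat, handle up: aluminium, 142 (x) x 112 (y) x 8 mm, a round hole near each corner. Steel bridge handle over its middle: bar 96 mm long (x), 10 wide (y), 12 high, open below. This point is the bar's centre, 38 mm above the plate's underside. About 0.4 kg, balanced here. Fits the port either way round (half a turn makes no difference).
- cover_face (a point): Centre of the cover plate's underside, 38 mm straight below cover_handle; same axes.
- thread0 (a point): Mouth of a threaded hole (M8, 7 mm across inside) in the port's sealing face, at the +x, +y corner (59 and 44 mm from the port's centre).
- hole0 (a point): Hole in the cover plate, 11 mm diameter, on its underside at the +x, +y corner (59 and 44 mm from the plate's centre).
- thread1 (a point): Mouth of a threaded hole (M8, 7 mm across inside) in the port's sealing face, at the -x, +y corner (59 and 44 mm from the port's centre).
- hole1 (a point): Hole in the cover plate, 11 mm diameter, on its underside at the -x, +y corner (59 and 44 mm from the plate's centre).
- thread2 (a point): Mouth of a threaded hole (M8, 7 mm across inside) in the port's sealing face, at the -x, -y corner (59 and 44 mm from the port's centre).
- hole2 (a point): Hole in the cover plate, 11 mm diameter, on its underside at the -x, -y corner (59 and 44 mm from the plate's centre).
- thread3 (a point): Mouth of a threaded hole (M8, 7 mm across inside) in the port's sealing face, at the +x, -y corner (59 and 44 mm from the port's centre).
- hole3 (a point): Hole in the cover plate, 11 mm diameter, on its underside at the +x, -y corner (59 and 44 mm from the plate's centre).
- blank_flange: A round steel blank flange lying flat, 70 mm diameter, 13 mm thick, six holes near its rim. Bystander; origin at its underside.
- kf_clamp: An aluminium pipe clamp ring lying flat, 62 mm across, 16 mm high, with a wing screw at its side. Bystander; origin at its underside.
- spanner: A steel spanner 140 mm long lying on the bench. Bystander; origin at its underside.
- bolt_beaker: A small glass beaker, 64 mm across, 60 mm high, with steel bolts in it. Bystander; origin at its underside.
- solvent_bottle: An amber bottle, 64 mm diameter, 170 mm high. Bystander; origin at its underside.
- centring_ring: A small aluminium centring ring with a black O-ring round it, lying flat, 39 mm across, 9 mm high. Bystander; origin at its underside.
- cap: The dust cap itself: origin at the centre of its slab's underside, 20 mm below cap_grip.
- cover: The cover plate itself: origin at cover_face.
- chamber: The vacuum chamber: origin on the bench, 118 mm below port; same axes. A grey gauge head (+x end, up to 95 mm high) and a valve with a black knob (-x end, up to 107 mm high) stick out to 133 mm from its middle.
Mind the look-alikes: they are no part of the job. Of the things that look like the part that bears tray_floor, the larger one is meant.

How it is judged (in metres and radians):
On the way:
1. the dust cap lies flat in the tray, let go (horizontal distance between cap_grip and tray_floor below 0.06 m and z of cap_grip in the frame of tray_floor below 0.034 m and angle between cap_grip's own z axis and vertical below 0.1 rad and contact force between cap and the fingers below 0.05 N and linear speed of cap below 0.02 m/s), for 0.2 s.
At the end, for the whole second after the job is handed in: The gripper holds the cover plate still and level (0.07 rad), its underside 7 to 25 mm above the sealing face, not touching the chamber, each hole within 3.5 mm horizontally of its own threaded hole, either way round; the dust cap lies flat (0.1 rad) on the tray floor, let go (horizontal distance between cap_grip and tray_floor below 0.06 m and z of cap_grip in the frame of tray_floor below 0.034 m and angle between cap_grip's own z axis and vertical below 0.1 rad and contact force between cap and the fingers below 0.05 N and ((horizontal distance between hole0 and thread0 below 0.0035 m and horizontal distance between hole1 and thread1 below 0.0035 m and horizontal distance between hole2 and thread2 below 0.0035 m and horizontal distance between hole3 and thread3 below 0.0035 m) or (horizontal distance between hole0 and thread2 below 0.0035 m and horizontal distance between hole1 and thread3 below 0.0035 m and horizontal distance between hole2 and thread0 below 0.0035 m and horizontal distance between hole3 and thread1 below 0.0035 m)) and z of cover_face in the frame of port between 0.007 and 0.025 m and angle between cover_face's own z axis and vertical below 0.07 rad and linear speed of cover below 0.02 m/s and contact force between cover and the fingers above 1 N and contact force between cover and chamber below 0.2 N); the arm keeps its last pose, push and grip.
It fails at once if the cover plate touches the chamber (contact force between cover and chamber above 1.5 N).
It fails at once if the dust cap is dropped (falls faster than 0.6 m/s out of the fingers) (linear speed of cap above 0.6 m/s and contact force between cap and the fingers below 0.05 N).
It fails at once if another thing on the bench is moved by more than 25 mm (distance of any of blank_flange, kf_clamp, spanner, bolt_beaker, solvent_bottle, centring_ring from where it was at the start of the episode above 0.025 m).
It also fails if it takes over 61 s, if anything falls off the work surface, if the arm or the gripper's body presses on something with over 40 N, if the wrist force passes 120 N, or if a joint passes its speed limit or range.

ROBOT

A 6-joint arm with a two-finger parallel gripper is mounted at the origin on the work surface. World frame = base frame: x ahead of the robot, y to its left, z up, the work surface at z = 0. Lengths are in m, angles in degrees, forces in N, time in s.
With the tool pointing down it reaches from about 0.35 to 0.875 m from the base axis. Payload 4.2 kg.
Tool frame: the origin (TCP) lies on the centre line of the jaws, within the pads' length; the fingertips stand 19 mm ahead of it and the grasp point (between the pads) is the TCP; x points along the fingers, y is the direction in which the jaws open and shut, and the axes are right-handed (so a half turn about x gives the same grasp; the last joint's range is limited). The gripper opens to 87 mm and grips with 3 to 60 N. Pads are 19 mm wide; open, the fingers measure 117 mm over their backs; the gripper's body (75 mm by 190 mm) begins 51 mm behind the grasp point.
Start: joints at [78.931, 22.042, 0.453, 0, -68.411, -14.817], TCP at [0.273, 0.562, 0.242] pointing down, gripper open.
Joint ranges: [-179.83, 179.83], [-69.29, 118.12], [-61.27, 80.66], [-181.25, 117.63], [-171.15, -9.14], [-177.46, 177.46]. Speed limits (degrees/s): [159.86, 159.86, 180, 180, 180, 180].

INTERFACE

Orientations are given as a 3x3 rotation matrix whose columns are the frame's x, y, z axes.
In Python, from station import r, viewer, job, spotter gives the robot as it stands.
- The arm moves only by the tool play_rows, never from a script. Its argument "commands" is a list of rows, each an object of numbers: "fingers": the gripper command: -1 is fully open, 1 is shut, values between are in proportion; "tx", "ty", "tz": the shift along the tool's x, y, z normalised to -1 to 1, where 1 is 750 mm; "ax", "ay", "az": the turn, a rotation vector about the tool's x, y, z normalised to -1 to 1, where 1 is pi rad. In form: [{"fingers": .., "tx": .., "ty": .., "tz": .., "ax": .., "ay": .., "az": ..}, ...]. A call has 1 to 5 rows; each row is the pose to reach, as a shift and turn from the pose commanded when the call began, along the tool's axes at that moment, turning the shorter way round; what a row does not reach only later rows make up. A row lasts 1/12 s, in which the tool goes at most 41.7 mm and 7.16 degrees, less where a joint would pass 70% of its speed; a pose out of reach is approached as far as the arm can. A call with a number of a shift or a turn outside -1 to 1 is refused whole. A call with a gripper value outside its range is refused whole. The fingers move at their own pace and stop on an object; the grip force is fixed at half the most. Time passes only in rows, so rows that repeat a pose let the fingers close. It gives the time, the measured TCP pose, the force and the opening at its end, in the units of the state.
- r.sense(): the state, without advancing time (a new reading comes with each control period).
- viewer.capture(name): name is "side" or "top" or "wrist"; returns a dict with "image" (480x640x3 uint8, red, green, blue), "fx", "fy", "cx", "cy" (pixels), "R" (3x3) and "t" (3): a world point X has camera coordinates R X + t; the wrist camera has in their place "mount" (4x4, takes a point from camera to tool coordinates, whose origin is the TCP and whose axes are the tool frame's). Camera axes: x right, y down, z forward; pixel columns grow to the right and rows downward; lengths in m; the calibration is good to about 2 mm. A picture is of the moment at which its call begins: read the wrist's pose just before it. There is no depth.
- job.finish_job(): hands the job in, once; it reports no verdict.
Trained networks look in a picture, given as the dict that the camera call returned (one of the last four; its "shot" number tells which), for a name from the list of things; names that differ only in an ending like _2 or _b are one class to them, and where a whole thing is asked for, a point or a joint stands for the part that bears it (a point fixed in the world has none). Each returns a list of dicts, best first, with "score" (0 to 1); they miss things now and then, are a little off and sometimes report something else, mostly with a low value. They report only what shows in the picture. A call takes as long as a camera call. They do not tell look-alikes from the thing itself.
- spotter.find_in(name, picture): "uv" ([column, row] in pixels, amid what is visible of it).
- spotter.silhouettes(name, picture): "region" (480x640 bool, what is visible of it) and "uv" ([column, row] in pixels, amid what is visible of it).
The state is a dict: "time_s": time; "joints": joint angles; "joint_velocities": joint speeds; "effort": joint torques, N m; "tcp_pos": TCP position; "ee_rot": TCP orientation; "wrist_force": force on the tool from outside, world axes, zero at the start; "moment": the same for the moment, N m; "gripper_width": opening from 0.0 (shut) to 1.0 (fully open).
Only numpy, scipy, OpenCV 4.12 (cv2) and the standard library are available. Lean on these libraries where they do the work, as an engineer would, in place of code of your own. Each camera call takes 0.05 s, during which the arm holds its last target. There are 200 camera calls.

## Working session

There is one attempt and no reset: what is moved stays moved. The work goes in short steps, Python scripts to look and compute and a tool call to move; the robot and the scene stay as the last step left them, time stands still between calls to the robot, and variables do not carry over. Pictures are saved under pics/ and viewed, about 8 in all and at most 12, crops included, and the job is handed in when it is done.

Besides the shell and the picture viewer there is one more tool, called after ">>>" as name([rows], argument=value, ...), one row to a line, values as JSON. play_rows: Moves the arm, as the interface text tells. Its arguments: {"type":"object","properties":{"commands":{"type":"array"}},"required":["commands"]}

```bash
ls; mkdir -p pics; cat > h.py <<'E'
import numpy as np, cv2, json
from station import r, viewer, job, spotter
def save(p,n): cv2.imwrite('pics/'+n, cv2.cvtColor(p['image'],cv2.COLOR_RGB2BGR))
def cam(p,s=None):
    # returns R,t world->cam
    if 'mount' in p:
        M=np.array(p['mount']); T=np.eye(4); T[:3,:3]=np.array(s['ee_rot']); T[:3,3]=s['tcp_pos']
        W=np.linalg.inv(T@M); return W[:3,:3],W[:3,3]
    return np.array(p['R']),np.array(p['t'])
def ray(p,uv,z,s=None):
    R,t=cam(p,s); d=R.T@np.array([(uv[0]-p['cx'])/p['fx'],(uv[1]-p['cy'])/p['fy'],1]); c=-R.T@t
    return c+d*(z-c[2])/d[2]
def proj(p,X,s=None):
    R,t=cam(p,s); q=np.asarray(X)@R.T+t
    return np.c_[p['fx']*q[...,0]/q[...,2]+p['cx'],p['fy']*q[...,1]/q[...,2]+p['cy']]
def rel(goal_pos,goal_yaw=None,s=None):
    # rows units for a shift to goal (world) from the present pose
    s=s or r.sense(); R=np.array(s['ee_rot']); d=R.T@(np.array(goal_pos)-s['tcp_pos'])/0.75
    return d.round(4)
E
python3 - <<'E'
from h import *
s=r.sense(); print({k:np.round(v,3).tolist() for k,v in s.items()})
for n in('top','side'):
    p=viewer.capture(n); save(p,n+'0.png'); print(n,p['fx'],np.round(p['R'],3).tolist(),np.round(p['t'],3))
    for name,z in [('port',.118),('cap_grip',.138),('tray_floor',.004),('cover_handle',.038),('chamber',.1),('blank_flange',.013),('kf_clamp',.016),('spanner',.005),('bolt_beaker',.03),('solvent_bottle',.1),('centring_ring',.009)]:
        for d in spotter.find_in(name,p)[:3]: print(name,round(d['score'],2),np.round(d['uv']),ray(p,d['uv'],z).round(3))
E
```

```text
pics
{'time_s': 0.0, 'joints': [78.932, 22.091, 0.38, -0.029, -68.41, -14.816], 'joint_velocities': [-0.057, 0.05, 0.022, 0.031, 0.001, -0.042], 'effort': [-0.0, -39.066, 18.741, 4.22, 0.011, -0.0], 'tcp_pos': [0.273, 0.562, 0.24], 'ee_rot': [[-0.001, -0.437, -0.9], [-0.002, -0.9, 0.437], [-1.0, 0.002, -0.0]], 'wrist_force': [-0.542, -0.136, -0.355], 'moment': [-0.055, 0.003, -0.005], 'gripper_width': 0.998}
top 434.51049334049753 [[-0.009, -1.0, 0.015], [-0.993, 0.007, -0.116], [0.116, -0.016, -0.993]] [-0.013  0.514  1.213]
port 0.78 [191. 261.] [0.453 0.321 0.118]
cap_grip 0.59 [178. 253.] [0.472 0.348 0.138]
tray_floor 0.84 [427. 246.] [ 0.498 -0.335  0.004]
tray_floor 0.73 [419. 339.] [ 0.233 -0.301  0.004]
cover_handle 0.66 [430. 173.] [ 0.711 -0.341  0.038]
cover_handle 0.62 [321. 206.] [ 0.615 -0.024  0.038]
cover_handle 0.28 [370. 292.] [ 0.368 -0.16   0.038]
chamber 0.61 [192. 256.] [0.468 0.322 0.1  ]
blank_flange 0.72 [371. 294.] [ 0.362 -0.165  0.013]
kf_clamp 0.73 [248. 164.] [0.745 0.188 0.016]
spanner 0.82 [251. 290.] [0.375 0.179 0.005]
spanner 0.18 [244. 168.] [0.73
[... 382 characters left out ...]
02, 0.534, -0.845], [0.033, -0.845, -0.534]] [0.529 0.103 1.31 ]
port 0.8 [343. 376.] [0.474 0.422 0.118]
cap_grip 0.76 [343. 346.] [0.474 0.374 0.138]
tray_floor 0.88 [423. 214.] [ 0.238 -0.306  0.004]
tray_floor 0.56 [333. 206.] [ 0.493 -0.352  0.004]
cover_handle 0.72 [282. 275.] [0.61  0.036 0.038]
chamber 0.77 [343. 378.] [0.473 0.408 0.1  ]
blank_flange 0.87 [382. 247.] [ 0.368 -0.122  0.013]
kf_clamp 0.57 [220. 328.] [0.729 0.191 0.016]
spanner 0.56 [406. 325.] [0.336 0.169 0.005]
bolt_beaker 0.65 [255. 225.] [ 0.703 -0.202  0.03 ]
bolt_beaker 0.63 [279. 275.] [0.618 0.024 0.03 ]
solvent_bottle 0.85 [258. 188.] [ 0.699 -0.283  0.1  ]
solvent_bottle 0.34 [341. 377.] [0.477 0.408 0.1  ]
```

View pics/top0.png

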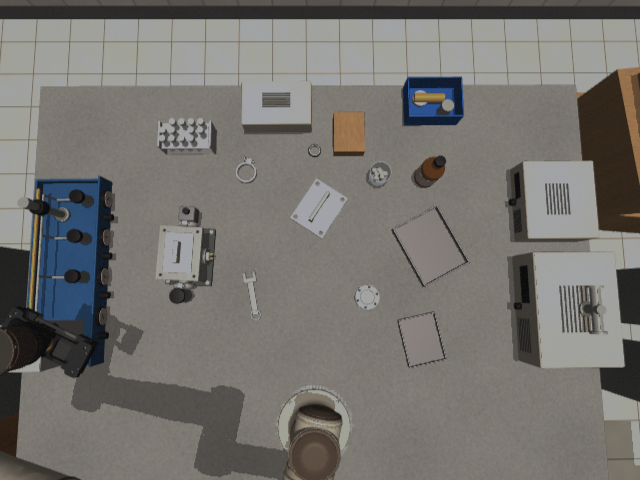

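View pics/side0.png

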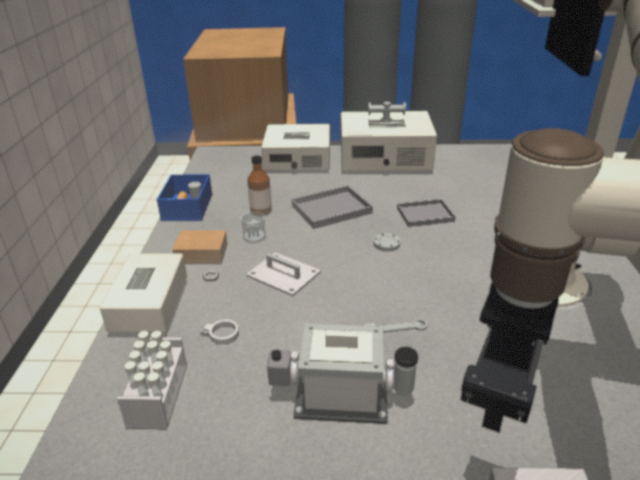

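Top view: the port with the white cap is at (180,252). Tray candidates are the larger one at (429,246) and the small look-alike at (420,339), so I choose the larger. The only plate with a bridge handle is at (320,207); the round flange at (368,297), the clamp at (246,171) and the white boxes are not it. The side view agrees: chamber (343,370), cover (283,272), large tray (332,206). I'll move above the port and check with the wrist camera.

>>> play_rows([
  {"fingers": -1, "tx": -0.06, "ty": 0.07, "tz": -0.185, "ax": 0, "ay": 0, "az": 0},
  {"fingers": -1, "tx": -0.06, "ty": 0.07, "tz": -0.185, "ax": 0, "ay": 0, "az": 0},
  {"fingers": -1, "tx": -0.06, "ty": 0.07, "tz": -0.185, "ax": 0, "ay": 0, "az": 0},
  {"fingers": -1, "tx": -0.06, "ty": 0.07, "tz": -0.185, "ax": 0, "ay": 0, "az": 0},
])

```text
time_s: 1.53
tcp_pos: [0.3763, 0.4527, 0.2879]
ee_rot: [[0.001, -0.437, -0.899], [0.001, -0.899, 0.437], [-1.0, -0.001, -0.001]]
wrist_force: [-0.1, 0.5, 0.5]
gripper_width: 1.0
```

>>> play_rows([
  {"fingers": -1, "tx": -0.06, "ty": 0.07, "tz": -0.185, "ax": -0.144, "ay": 0, "az": 0},
  {"fingers": -1, "tx": -0.06, "ty": 0.07, "tz": -0.185, "ax": -0.144, "ay": 0, "az": 0},
  {"fingers": -1, "tx": -0.06, "ty": 0.07, "tz": -0.185, "ax": -0.144, "ay": 0, "az": 0},
  {"fingers": -1, "tx": -0.06, "ty": 0.07, "tz": -0.185, "ax": -0.144, "ay": 0, "az": 0},
  {"fingers": -1, "tx": -0.06, "ty": 0.07, "tz": -0.185, "ax": -0.144, "ay": 0, "az": 0},
])

```text
time_s: 1.95
tcp_pos: [0.4805, 0.3432, 0.3344]
ee_rot: [[0.004, -0.002, -1.0], [0.002, -1.0, 0.002], [-1.0, -0.002, -0.004]]
wrist_force: [0.0, 0.5, 1.2]
gripper_width: 1.002
```

```bash
python3 - <<'E'
from h import *
s=r.sense(); print(s['time_s'],np.round(s['tcp_pos'],4),np.round(s['ee_rot'],3).tolist(),s['joints'])
p=viewer.capture('wrist'); save(p,'w1.png'); print(p['fx'],p['cx'],p['cy'],np.round(p['mount'],4).tolist())
R,t=cam(p,s); print('cam',-R.T@t)
for n,z in (('cap_grip',.138),('port',.118),('thread0',.118)):
    for d in spotter.find_in(n,p)[:5]: print(n,round(d['score'],2),np.round(d['uv'],1),ray(p,d['uv'],z,s).round(4))
E
```

```text
1.95 [0.4805 0.3432 0.3344] [[0.004, -0.002, -1.0], [0.002, -1.0, 0.002], [-1.0, -0.002, -0.004]] [ 51.30349334  15.74956128   4.43323586   0.13181907 -78.43559153
  38.57995317]
413.35970634721883 324.1920232282387 243.23298410920563 [[0.0006, -0.2502, 0.9682, -0.1432], [1.0, -0.0008, -0.0008, -0.0006], [0.0009, 0.9682, 0.2502, -0.0676], [0.0, 0.0, 0.0, 1.0]]
cam [0.54746551 0.34336264 0.47791591]
cap_grip 0.93 [316.1 216.4] [0.4844 0.3512 0.138 ]
port 0.77 [323.  160.5] [0.5291 0.3454 0.118 ]
port 0.54 [622.8  96.1] [0.5806 0.0986 0.118 ]
thread0 0.59 [324.5 160.7] [0.529  0.3441 0.118 ]
```

View pics/w1.png

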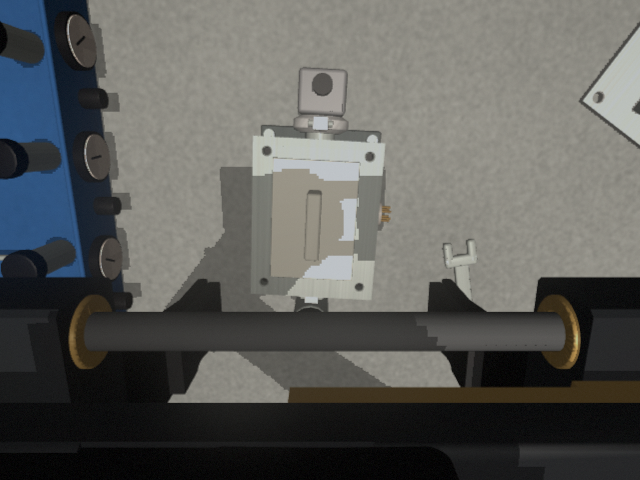

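The wrist view shows the cap rib spanning (314,190)–(313,262) and the threads at (267,151), (370,157), (359,287) and (264,281). I'll refine these by dark-spot centroid and fit the known pattern.

```bash
cat >> h.py <<'E'
def spot(img,uv,w=7):
    g=cv2.cvtColor(img,cv2.COLOR_RGB2GRAY).astype(float); u,v=map(int,np.round(uv)); a=g[v-w:v+w+1,u-w:u+w+1]
    m=np.clip((np.median(a)-20)-a,0,None); ys,xs=np.mgrid[-w:w+1,-w:w+1]
    return np.array([u+(m*xs).sum()/m.sum(), v+(m*ys).sum()/m.sum()])
PAT=np.array([[59,44],[-59,44],[-59,-44],[59,-44.]])/1000
def fit(P):
    P=np.asarray(P)[:,:2]; c=P.mean(0); A=P-c; H=PAT.T@A; U,S,V=np.linalg.svd(H); Rr=V.T@np.diag([1,np.linalg.det(V.T@U.T)])@U.T
    return c, np.degrees(np.arctan2(Rr[1,0],Rr[0,0])), 1000*(A-PAT@Rr.T)
E
python3 - <<'E'
from h import *
s=r.sense(); p=viewer.capture('wrist')
uv=[spot(p['image'],q) for q in [(267,151),(264,281),(359,287),(370,157)]]; print(np.round(uv,1).tolist())
c,y,res=fit([ray(p,q,.118,s) for q in uv]); print(c,y,res.round(1).tolist())
print('rib top', ray(p,(314,190),.150,s),ray(p,(313,262),.150,s))
print('mid',ray(p,(313.5,226),.150,s), s['tcp_pos'], s['time_s'])
E
```

```text
[[269.3, 145.7], [266.3, 276.4], [362.4, 282.4], [373.5, 152.0]]
[0.47550659 0.35316903] -3.4089368342389648 [[-0.9, -0.0], [1.2, -0.3], [0.6, -0.0], [-0.9, 0.3]]
rib top [0.50297235 0.35556202 0.15      ] [0.44396706 0.35678874 0.15      ]
mid [0.47412913 0.35616167 0.15      ] [0.47619411 0.34683021 0.33101388] 2.15
```

>>> play_rows([
  {"fingers": -1, "tx": 0.05, "ty": -0.0085, "tz": 0.001, "ax": 0.018, "ay": 0, "az": 0},
  {"fingers": -1, "tx": 0.1, "ty": -0.0085, "tz": 0.001, "ax": 0.018, "ay": 0, "az": 0},
  {"fingers": -1, "tx": 0.15, "ty": -0.0085, "tz": 0.001, "ax": 0.018, "ay": 0, "az": 0},
  {"fingers": -1, "tx": 0.19, "ty": -0.0085, "tz": 0.001, "ax": 0.018, "ay": 0, "az": 0},
  {"fingers": -1, "tx": 0.2, "ty": -0.0085, "tz": 0.001, "ax": 0.018, "ay": 0, "az": 0},
])

```text
time_s: 2.62
tcp_pos: [0.4723, 0.3516, 0.1753]
ee_rot: [[-0.009, -0.055, -0.998], [-0.008, -0.998, 0.055], [-1.0, 0.009, 0.008]]
wrist_force: [-0.9, -0.7, -1.0]
gripper_width: 1.003
```

```bash
python3 - <<'E'
from h import *
p=viewer.capture('wrist'); s=r.sense(); p=viewer.capture('wrist'); save(p,'w2.png'); print(s['tcp_pos'],np.round(s['ee_rot'],3).tolist())
for d in spotter.find_in('cap_grip',p)[:2]: print(d['score'],d['uv'],ray(p,d['uv'],.15,s))
c=np.array([.4755,.3532]);a=np.radians(-3.4);Rr=np.array([[np.cos(a),-np.sin(a)],[np.sin(a),np.cos(a)]])
print(proj(p,np.c_[c+PAT@Rr.T,[.118]*4],s).round(0).tolist())
print('rib',proj(p,np.array([[*(c+Rr@[x/1000,y/1000]),.15] for x,y in [(28,6),(-28,6),(-28,-6),(28,-6)]]),s).round(0).tolist())
E
```

```text
[0.47322136 0.35207963 0.17670611] [[-0.007, -0.055, -0.998], [-0.007, -0.998, 0.055], [-1.0, 0.008, 0.006]]
0.67 [323.8, 237.5] [0.49926644 0.35130182 0.15      ]
0.6 [324.9, 156.0] [0.53293096 0.34897608 0.15      ]
[[230.0, 149.0], [242.0, 370.0], [402.0, 370.0], [415.0, 150.0]]
rib [[308.0, 228.0], [309.0, 348.0], [336.0, 348.0], [337.0, 228.0]]
```

View pics/w2.png

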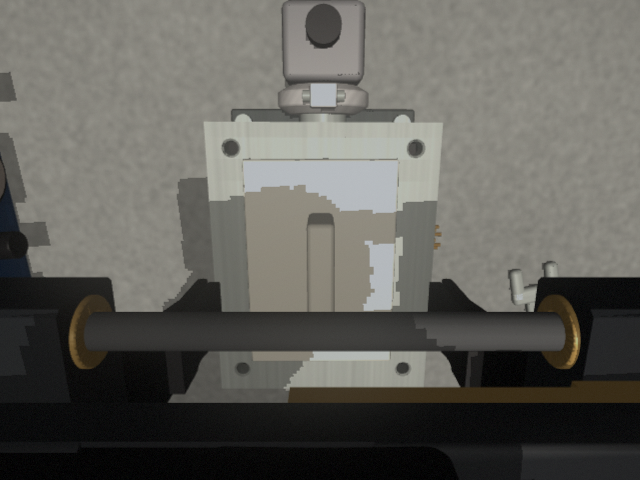

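The threads show at (231,148), (243,368), (403,368) and (416,148), matching the prediction within 2 px. The rib lies between the fingers, so I'll descend and grip.

>>> play_rows([
  {"fingers": -1, "tx": 0.02, "ty": 0, "tz": 0, "ax": 0, "ay": 0, "az": 0},
  {"fingers": -1, "tx": 0.042, "ty": 0, "tz": 0, "ax": 0, "ay": 0, "az": 0},
  {"fingers": -1, "tx": 0.042, "ty": 0, "tz": 0, "ax": 0, "ay": 0, "az": 0},
  {"fingers": -1, "tx": 0.042, "ty": 0, "tz": 0, "ax": 0, "ay": 0, "az": 0},
])

```text
time_s: 3.1
tcp_pos: [0.4765, 0.3539, 0.1519]
ee_rot: [[0.002, -0.055, -0.998], [0.002, -0.998, 0.055], [-1.0, -0.002, -0.002]]
wrist_force: [0.0, 1.2, 0.4]
gripper_width: 1.001
```

>>> play_rows([
  {"fingers": 1, "tx": 0, "ty": 0, "tz": 0, "ax": 0, "ay": 0, "az": 0},
  {"fingers": 1, "tx": 0, "ty": 0, "tz": 0, "ax": 0, "ay": 0, "az": 0},
  {"fingers": 1, "tx": 0, "ty": 0, "tz": 0, "ax": 0, "ay": 0, "az": 0},
  {"fingers": 1, "tx": 0, "ty": 0, "tz": 0, "ax": 0, "ay": 0, "az": 0},
  {"fingers": 1, "tx": 0, "ty": 0, "tz": 0, "ax": 0, "ay": 0, "az": 0},
])

```text
time_s: 3.52
tcp_pos: [0.4761, 0.3532, 0.1506]
ee_rot: [[0.001, -0.056, -0.998], [0.001, -0.998, 0.056], [-1.0, -0.001, -0.001]]
wrist_force: [0.1, 0.3, 0.3]
gripper_width: 0.703
```

>>> play_rows([
  {"fingers": 1, "tx": 0, "ty": 0, "tz": 0, "ax": 0, "ay": 0, "az": 0},
  {"fingers": 1, "tx": 0, "ty": 0, "tz": 0, "ax": 0, "ay": 0, "az": 0},
  {"fingers": 1, "tx": 0, "ty": 0, "tz": 0, "ax": 0, "ay": 0, "az": 0},
  {"fingers": 1, "tx": 0, "ty": 0, "tz": 0, "ax": 0, "ay": 0, "az": 0},
  {"fingers": 1, "tx": 0, "ty": 0, "tz": 0, "ax": 0, "ay": 0, "az": 0},
])

```text
time_s: 3.93
tcp_pos: [0.4759, 0.353, 0.15]
ee_rot: [[-0.0, -0.056, -0.998], [-0.0, -0.998, 0.056], [-1.0, 0.0, 0.0]]
wrist_force: [1.0, -0.6, 0.6]
gripper_width: 0.327
```

>>> play_rows([
  {"fingers": 1, "tx": 0.003, "ty": 0, "tz": 0, "ax": 0, "ay": 0, "az": 0},
  {"fingers": 1, "tx": 0.003, "ty": 0, "tz": 0, "ax": 0, "ay": 0, "az": 0},
  {"fingers": 1, "tx": 0.003, "ty": 0, "tz": 0, "ax": 0, "ay": 0, "az": 0},
  {"fingers": 1, "tx": 0.003, "ty": 0, "tz": 0, "ax": 0, "ay": 0, "az": 0},
  {"fingers": 1, "tx": 0.003, "ty": 0, "tz": 0, "ax": 0, "ay": 0, "az": 0},
])

```text
time_s: 4.35
tcp_pos: [0.4758, 0.353, 0.1476]
ee_rot: [[-0.0, -0.056, -0.998], [-0.0, -0.998, 0.056], [-1.0, 0.0, 0.0]]
wrist_force: [0.6, -0.4, 0.1]
gripper_width: 0.137
```

>>> play_rows([
  {"fingers": 1, "tx": 0, "ty": 0, "tz": 0, "ax": 0, "ay": 0, "az": 0},
  {"fingers": 1, "tx": 0, "ty": 0, "tz": 0, "ax": 0, "ay": 0, "az": 0},
  {"fingers": 1, "tx": -0.01, "ty": 0, "tz": 0, "ax": 0, "ay": 0, "az": 0},
  {"fingers": 1, "tx": -0.02, "ty": 0, "tz": 0, "ax": 0, "ay": 0, "az": 0},
  {"fingers": 1, "tx": -0.04, "ty": 0, "tz": 0, "ax": 0, "ay": 0, "az": 0},
])

```text
time_s: 4.77
tcp_pos: [0.4754, 0.3525, 0.1775]
ee_rot: [[-0.002, -0.056, -0.998], [-0.002, -0.998, 0.056], [-1.0, 0.002, 0.002]]
wrist_force: [-0.8, -0.2, 0.0]
gripper_width: 0.133
```

>>> play_rows([
  {"fingers": 1, "tx": -0.03, "ty": 0, "tz": 0, "ax": 0, "ay": 0, "az": 0},
  {"fingers": 1, "tx": -0.06, "ty": 0, "tz": 0, "ax": 0, "ay": 0, "az": 0},
  {"fingers": 1, "tx": -0.1, "ty": 0, "tz": 0, "ax": 0, "ay": 0, "az": 0},
  {"fingers": 1, "tx": -0.13, "ty": 0, "tz": 0, "ax": 0, "ay": 0, "az": 0},
  {"fingers": 1, "tx": -0.13, "ty": 0, "tz": 0, "ax": 0, "ay": 0, "az": 0},
])

```text
time_s: 5.18
tcp_pos: [0.4781, 0.3547, 0.2827]
ee_rot: [[0.01, -0.055, -0.998], [0.009, -0.998, 0.055], [-1.0, -0.009, -0.009]]
wrist_force: [1.3, -0.3, 0.2]
gripper_width: 0.133
```

```bash
python3 - <<'E'
from h import *
s=r.sense(); p=viewer.capture('wrist'); save(p,'w3.png'); print(s['tcp_pos'],s['gripper_width'],s['joints'])
p=viewer.capture('top'); b=np.array([[393,235],[437,208],[467,262],[424,285]])
print([ray(p,q,.028)[:2].round(3).tolist() for q in b], ray(p,b.mean(0),.028))
for n in ('tray_floor',):
    for d in spotter.silhouettes(n,p)[:2]:
        c,h,_=cv2.findContours(d['region'].astype(np.uint8),0,1); rc=cv2.minAreaRect(max(c,key=cv2.contourArea)); print(rc, [ray(p,q,.02)[:2].round(3).tolist() for q in cv2.boxPoints(rc)], ray(p,rc[0],.02))
E
```

```text
[0.47811499 0.35466199 0.2826995 ] 0.13290718723440056 [ 52.21331356  17.32430992  -0.64825598   0.15654314 -71.29556805
  34.57725106]
[[0.53, -0.231], [0.608, -0.362], [0.45, -0.441], [0.386, -0.315]] [ 0.49297049 -0.33740638  0.028     ]Traceback (most recent call last):
  File "<stdin>", line 7, in <module>
ValueError: not enough values to unpack (expected 3, got 2)
```

View pics/w3.png

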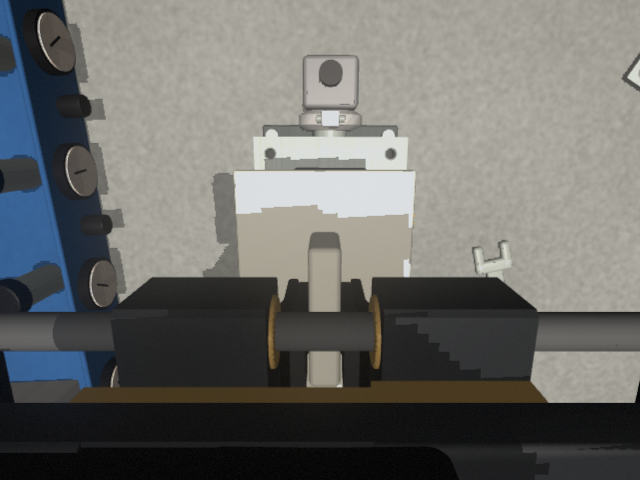

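The cap is held level, with its slab at (235–415,170) and the opening at 0.133 (about 12 mm). The tray centre is about (0.493,−0.337), yaw about 28°. Now the transfer.

>>> play_rows([
  {"fingers": 1, "tx": 0, "ty": 0.03, "tz": -0.003, "ax": 0, "ay": 0, "az": 0},
  {"fingers": 1, "tx": 0, "ty": 0.07, "tz": -0.006, "ax": 0, "ay": 0, "az": 0},
  {"fingers": 1, "tx": 0, "ty": 0.11, "tz": -0.009, "ax": 0, "ay": 0, "az": 0},
  {"fingers": 1, "tx": 0, "ty": 0.15, "tz": -0.012, "ax": 0, "ay": 0, "az": 0},
  {"fingers": 1, "tx": 0, "ty": 0.2, "tz": -0.015, "ax": 0, "ay": 0, "az": 0},
])

```text
time_s: 5.75
tcp_pos: [0.478, 0.2016, 0.2737]
ee_rot: [[-0.002, -0.055, -0.999], [-0.002, -0.999, 0.055], [-1.0, 0.002, 0.002]]
wrist_force: [1.4, -1.0, 0.3]
gripper_width: 0.135
```

>>> play_rows([
  {"fingers": 1, "tx": 0, "ty": 0.045, "tz": -0.003, "ax": 0, "ay": 0, "az": 0},
  {"fingers": 1, "tx": 0, "ty": 0.09, "tz": -0.006, "ax": 0, "ay": 0, "az": 0},
  {"fingers": 1, "tx": 0, "ty": 0.135, "tz": -0.009, "ax": 0, "ay": 0, "az": 0},
  {"fingers": 1, "tx": 0, "ty": 0.18, "tz": -0.012, "ax": 0, "ay": 0, "az": 0},
  {"fingers": 1, "tx": 0, "ty": 0.225, "tz": -0.017, "ax": 0, "ay": 0, "az": 0},
])

```text
time_s: 6.17
tcp_pos: [0.4807, 0.0316, 0.2741]
ee_rot: [[-0.003, -0.056, -0.998], [-0.001, -0.998, 0.056], [-1.0, 0.001, 0.003]]
wrist_force: [0.6, 0.2, -0.0]
gripper_width: 0.135
```

>>> play_rows([
  {"fingers": 1, "tx": 0, "ty": 0.045, "tz": -0.003, "ax": 0, "ay": 0, "az": 0},
  {"fingers": 1, "tx": 0, "ty": 0.09, "tz": -0.006, "ax": 0, "ay": 0, "az": 0},
  {"fingers": 1, "tx": 0, "ty": 0.135, "tz": -0.009, "ax": 0, "ay": 0, "az": 0},
  {"fingers": 1, "tx": 0, "ty": 0.18, "tz": -0.012, "ax": 0, "ay": 0, "az": 0},
  {"fingers": 1, "tx": 0, "ty": 0.225, "tz": -0.017, "ax": 0, "ay": 0, "az": 0},
])

```text
time_s: 6.58
tcp_pos: [0.4841, -0.1373, 0.2741]
ee_rot: [[-0.003, -0.056, -0.998], [0.0, -0.998, 0.056], [-1.0, -0.0, 0.003]]
wrist_force: [1.1, -0.1, -1.2]
gripper_width: 0.136
```

>>> play_rows([
  {"fingers": 1, "tx": 0, "ty": 0.045, "tz": -0.003, "ax": 0, "ay": 0, "az": 0},
  {"fingers": 1, "tx": 0, "ty": 0.09, "tz": -0.006, "ax": 0, "ay": 0, "az": 0},
  {"fingers": 1, "tx": 0, "ty": 0.13, "tz": -0.009, "ax": 0, "ay": 0, "az": 0},
  {"fingers": 1, "tx": 0, "ty": 0.16, "tz": -0.012, "ax": 0, "ay": 0, "az": 0},
  {"fingers": 1, "tx": 0, "ty": 0.18, "tz": -0.014, "ax": 0, "ay": 0, "az": 0},
])

```text
time_s: 7.0
tcp_pos: [0.4873, -0.2731, 0.2735]
ee_rot: [[-0.003, -0.058, -0.998], [0.001, -0.998, 0.058], [-1.0, -0.001, 0.004]]
wrist_force: [-0.3, 0.2, -0.5]
gripper_width: 0.134
```

>>> play_rows([
  {"fingers": 1, "tx": 0.02, "ty": 0.04, "tz": -0.004, "ax": -0.035, "ay": 0, "az": 0},
  {"fingers": 1, "tx": 0.04, "ty": 0.06, "tz": -0.006, "ax": -0.07, "ay": 0, "az": 0},
  {"fingers": 1, "tx": 0.06, "ty": 0.08, "tz": -0.008, "ax": -0.105, "ay": 0, "az": 0},
  {"fingers": 1, "tx": 0.08, "ty": 0.085, "tz": -0.008, "ax": -0.14, "ay": 0, "az": 0},
  {"fingers": 1, "tx": 0.1, "ty": 0.088, "tz": -0.008, "ax": -0.17, "ay": 0, "az": 0},
])

```text
time_s: 7.42
tcp_pos: [0.4894, -0.338, 0.1976]
ee_rot: [[-0.003, 0.463, -0.886], [0.001, -0.886, -0.463], [-1.0, -0.003, 0.002]]
wrist_force: [0.3, 0.5, -0.3]
gripper_width: 0.135
```

```bash
python3 - <<'E'
from h import *
viewer.capture('top'); p=viewer.capture('top'); save(p,'t2.png')
s=r.sense(); p=viewer.capture('wrist'); save(p,'w4.png'); print(s['time_s'],s['tcp_pos'],s['gripper_width'],s['joints'].round(1),np.round(s['ee_rot'],3).tolist())
E
```

```text
7.5167 [ 0.48804296 -0.33671165  0.19579265] 0.13421238695130183 [-1.900e+01  2.120e+01 -7.600e+00 -1.000e-01 -6.170e+01  1.363e+02] [[-0.009, 0.458, -0.889], [0.004, -0.889, -0.459], [-1.0, -0.008, 0.006]]
```

View pics/w4.png

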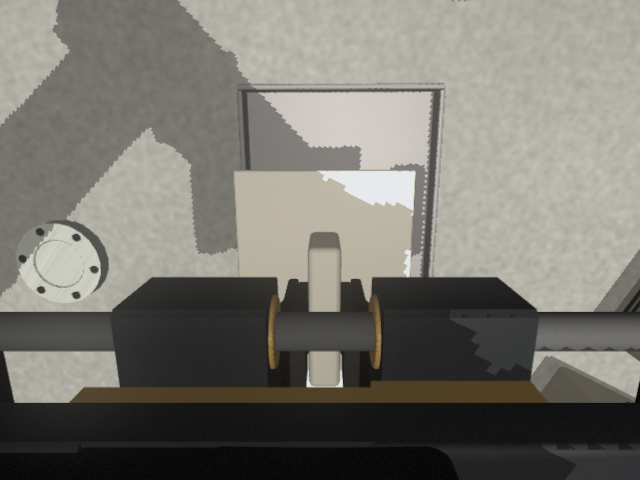

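The tray is well aligned with the cap; its far outer corners show at (238,85) and (445,85). I'll compute the centre offset in the tool frame.

```bash
python3 - <<'E'
from h import *
viewer.capture('top'); s=r.sense(); p=viewer.capture('wrist')
g=cv2.cvtColor(p['image'],cv2.COLOR_RGB2GRAY); 
A=ray(p,(238,85),.024,s);B=ray(p,(445,85),.024,s)
m=(A+B)/2; d=(B-A); L=np.linalg.norm(d[:2]); d/=L; n=np.array([d[1],-d[0],0]); 
R=np.array(s['ee_rot']); n*=np.sign(n@R[:,2])
c=m+n*.095; print('L',L,'centre',c,'tcp',s['tcp_pos'],'tool shift mm/750',(R.T@(c-s['tcp_pos'])/.75).round(4), (R.T@n).round(3),s['time_s'])
E
```

```text
L 0.1499151239959732 centre [ 0.50311583 -0.34328416  0.024     ] tcp [ 0.49017651 -0.33726861  0.19955312] tool shift mm/750 [ 0.234   0.0154 -0.0121] [ 0.002 -0.001  1.   ] 7.6167
```

>>> play_rows([
  {"fingers": 1, "tx": 0.03, "ty": 0.0154, "tz": -0.012, "ax": 0, "ay": 0, "az": 0},
  {"fingers": 1, "tx": 0.07, "ty": 0.0154, "tz": -0.012, "ax": 0, "ay": 0, "az": 0},
  {"fingers": 1, "tx": 0.11, "ty": 0.0154, "tz": -0.012, "ax": 0, "ay": 0, "az": 0},
  {"fingers": 1, "tx": 0.14, "ty": 0.0154, "tz": -0.012, "ax": 0, "ay": 0, "az": 0},
  {"fingers": 1, "tx": 0.15, "ty": 0.0154, "tz": -0.012, "ax": 0, "ay": 0, "az": 0},
])

```text
time_s: 8.08
tcp_pos: [0.5024, -0.3423, 0.0851]
ee_rot: [[-0.005, 0.459, -0.888], [0.002, -0.888, -0.459], [-1.0, -0.004, 0.003]]
wrist_force: [-0.3, -0.6, -1.6]
gripper_width: 0.135
```

>>> play_rows([
  {"fingers": 1, "tx": 0.02, "ty": 0, "tz": 0, "ax": 0, "ay": 0, "az": 0},
  {"fingers": 1, "tx": 0.035, "ty": 0, "tz": 0, "ax": 0, "ay": 0, "az": 0},
  {"fingers": 1, "tx": 0.045, "ty": 0, "tz": 0, "ax": 0, "ay": 0, "az": 0},
  {"fingers": 1, "tx": 0.05, "ty": 0, "tz": 0, "ax": 0, "ay": 0, "az": 0},
  {"fingers": 1, "tx": 0.05, "ty": 0, "tz": 0, "ax": 0, "ay": 0, "az": 0},
])

```text
time_s: 8.5
tcp_pos: [0.5039, -0.3434, 0.0502]
ee_rot: [[-0.0, 0.46, -0.888], [0.0, -0.888, -0.46], [-1.0, -0.0, 0.0]]
wrist_force: [-0.1, -0.2, -0.9]
gripper_width: 0.134
```

>>> play_rows([
  {"fingers": 1, "tx": 0, "ty": 0, "tz": 0, "ax": 0, "ay": 0, "az": 0},
  {"fingers": 1, "tx": 0, "ty": 0, "tz": 0, "ax": 0, "ay": 0, "az": 0},
  {"fingers": 1, "tx": 0, "ty": 0, "tz": 0, "ax": 0, "ay": 0, "az": 0},
  {"fingers": 1, "tx": 0, "ty": 0, "tz": 0, "ax": 0, "ay": 0, "az": 0},
])

```text
time_s: 8.83
tcp_pos: [0.5042, -0.3436, 0.051]
ee_rot: [[0.001, 0.46, -0.888], [-0.0, -0.888, -0.46], [-1.0, 0.001, -0.001]]
wrist_force: [0.9, -1.4, -0.3]
gripper_width: 0.13
```

>>> play_rows([
  {"fingers": 1, "tx": 0.004, "ty": 0, "tz": 0, "ax": 0, "ay": 0, "az": 0},
  {"fingers": 1, "tx": 0.008, "ty": 0, "tz": 0, "ax": 0, "ay": 0, "az": 0},
  {"fingers": 1, "tx": 0.0115, "ty": 0, "tz": 0, "ax": 0, "ay": 0, "az": 0},
  {"fingers": 1, "tx": 0.0115, "ty": 0, "tz": 0, "ax": 0, "ay": 0, "az": 0},
  {"fingers": 1, "tx": 0.0115, "ty": 0, "tz": 0, "ax": 0, "ay": 0, "az": 0},
])

```text
time_s: 9.25
tcp_pos: [0.5038, -0.3434, 0.0414]
ee_rot: [[-0.0, 0.46, -0.888], [0.0, -0.888, -0.46], [-1.0, -0.0, 0.0]]
wrist_force: [-0.2, -0.4, -1.5]
gripper_width: 0.135
```

>>> play_rows([
  {"fingers": 1, "tx": 0.001, "ty": 0, "tz": 0, "ax": 0, "ay": 0, "az": 0},
  {"fingers": 1, "tx": 0.002, "ty": 0, "tz": 0, "ax": 0, "ay": 0, "az": 0},
  {"fingers": 1, "tx": 0.002, "ty": 0, "tz": 0, "ax": 0, "ay": 0, "az": 0},
  {"fingers": 1, "tx": 0.002, "ty": 0, "tz": 0, "ax": 0, "ay": 0, "az": 0},
])

```text
time_s: 9.58
tcp_pos: [0.5038, -0.3434, 0.0414]
ee_rot: [[-0.0, 0.46, -0.888], [-0.0, -0.888, -0.46], [-1.0, 0.0, 0.0]]
wrist_force: [-1.6, 2.3, 7.2]
gripper_width: 0.137
```

Contact at 7 N up, so the cap is seated. Releasing.

>>> play_rows([
  {"fingers": 0, "tx": 0, "ty": 0, "tz": 0, "ax": 0, "ay": 0, "az": 0},
  {"fingers": 0, "tx": 0, "ty": 0, "tz": 0, "ax": 0, "ay": 0, "az": 0},
  {"fingers": 0, "tx": 0, "ty": 0, "tz": 0, "ax": 0, "ay": 0, "az": 0},
  {"fingers": 0, "tx": 0, "ty": 0, "tz": 0, "ax": 0, "ay": 0, "az": 0},
  {"fingers": 0, "tx": 0, "ty": 0, "tz": 0, "ax": 0, "ay": 0, "az": 0},
])

```text
time_s: 10.0
tcp_pos: [0.5038, -0.3435, 0.0399]
ee_rot: [[-0.0, 0.46, -0.888], [0.0, -0.888, -0.46], [-1.0, -0.0, 0.0]]
wrist_force: [-0.1, 0.1, 0.4]
gripper_width: 0.427
```

>>> play_rows([
  {"fingers": 0, "tx": 0, "ty": 0, "tz": 0, "ax": 0, "ay": 0, "az": 0},
  {"fingers": 0, "tx": -0.03, "ty": 0, "tz": 0, "ax": 0, "ay": 0, "az": 0},
  {"fingers": 0, "tx": -0.08, "ty": 0, "tz": 0, "ax": 0, "ay": 0, "az": 0},
  {"fingers": 0, "tx": -0.13, "ty": 0, "tz": 0, "ax": 0, "ay": 0, "az": 0},
  {"fingers": 0, "tx": -0.18, "ty": 0, "tz": 0, "ax": 0, "ay": 0, "az": 0},
])

```text
time_s: 10.42
tcp_pos: [0.5034, -0.3434, 0.1763]
ee_rot: [[-0.001, 0.46, -0.888], [0.0, -0.888, -0.46], [-1.0, -0.001, 0.001]]
wrist_force: [1.3, 0.3, -0.8]
gripper_width: 0.502
```

>>> play_rows([
  {"fingers": 0, "tx": -0.05, "ty": 0, "tz": 0, "ax": 0, "ay": 0, "az": 0},
  {"fingers": 0, "tx": -0.09, "ty": 0, "tz": 0, "ax": 0, "ay": 0, "az": 0},
  {"fingers": 0, "tx": -0.09, "ty": 0, "tz": 0, "ax": 0, "ay": 0, "az": 0},
])

```text
time_s: 10.67
tcp_pos: [0.5068, -0.3453, 0.251]
ee_rot: [[0.013, 0.461, -0.887], [-0.007, -0.887, -0.461], [-1.0, 0.013, -0.008]]
wrist_force: [0.4, -1.4, 1.5]
gripper_width: 0.5
```

```bash
python3 - <<'E'
from h import *
s=r.sense(); p=viewer.capture('wrist'); a=p['image']; print(s['time_s'],s['tcp_pos'],s['gripper_width'])
q=viewer.capture('top'); b=q['image'][190:300,370:490]; c=cv2.resize(b,(600,550)) 
c2=np.zeros((480,800,3),np.uint8); c2[:,:400]=cv2.resize(a,(400,300)).repeat(1,0)[:0].shape[0] or 0
c2[:300,:400]=cv2.resize(a,(400,300)); c2[:366,400:]=cv2.resize(b,(400,366),interpolation=cv2.INTER_CUBIC)
save({'image':c2},'w5.png'); save(q,'t3.png')
for d in spotter.find_in('cover_handle',q)[:3]: print(d['score'],d['uv'],ray(q,d['uv'],.044))
for uv in [(309,221),(328,191)]: print(ray(q,uv,.044))
for d in spotter.find_in('cap_grip',q)[:3]: print('cap',d['score'],d['uv'],ray(q,d['uv'],.032))
for d in spotter.find_in('cap_grip',p)[:3]: print('cap',d['score'],d['uv'],ray(p,d['uv'],.032,s))
E
```

```text
10.6667 [ 0.50678348 -0.34534424  0.25101428] 0.49950550922217835
0.93 [316.9, 203.5] [ 0.6201878  -0.01289551  0.044     ]
0.73 [184.3, 256.4] [0.47166767 0.36020054 0.044     ]
[0.56973961 0.01000413 0.044     ]
[ 0.65644348 -0.04504616  0.044     ]
cap 0.92 [319.0, 206.0] [ 0.51457951 -0.33814455  0.032     ]
cap 0.2 [16.6, 9.4] [ 0.54412163 -0.05555846  0.032     ]
```

View pics/w5.png

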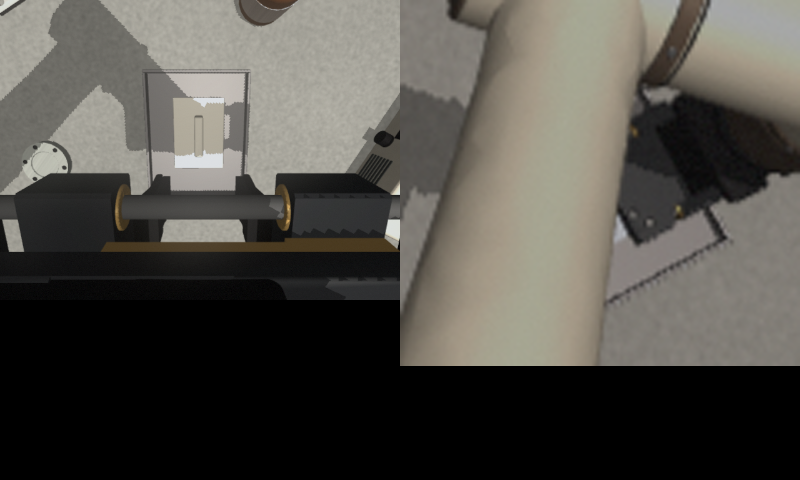

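The cap lies flat in the tray, centred at crop pixel (198,133). Next, above the cover plate.

>>> play_rows([
  {"fingers": 0, "tx": 0, "ty": -0.04, "tz": -0.035, "ax": 0, "ay": 0, "az": 0},
  {"fingers": 0, "tx": 0, "ty": -0.08, "tz": -0.07, "ax": 0, "ay": 0, "az": 0},
  {"fingers": 0, "tx": 0, "ty": -0.12, "tz": -0.105, "ax": 0, "ay": 0, "az": 0},
  {"fingers": 0, "tx": 0, "ty": -0.15, "tz": -0.13, "ax": 0, "ay": 0, "az": 0},
  {"fingers": 0, "tx": 0, "ty": -0.177, "tz": -0.155, "ax": 0, "ay": 0, "az": 0},
])

```text
time_s: 11.33
tcp_pos: [0.5454, -0.1701, 0.2409]
ee_rot: [[-0.004, 0.461, -0.888], [0.0, -0.888, -0.461], [-1.0, -0.002, 0.003]]
wrist_force: [0.5, -0.4, 0.4]
gripper_width: 0.5
```

>>> play_rows([
  {"fingers": 0, "tx": -0.005, "ty": -0.04, "tz": -0.035, "ax": 0.035, "ay": 0, "az": 0},
  {"fingers": 0, "tx": -0.01, "ty": -0.08, "tz": -0.07, "ax": 0.07, "ay": 0, "az": 0},
  {"fingers": 0, "tx": -0.013, "ty": -0.12, "tz": -0.105, "ax": 0.105, "ay": 0, "az": 0},
  {"fingers": 0, "tx": -0.013, "ty": -0.155, "tz": -0.135, "ax": 0.14, "ay": 0, "az": 0},
  {"fingers": 0, "tx": -0.013, "ty": -0.178, "tz": -0.154, "ax": 0.17, "ay": 0, "az": 0},
])

```text
time_s: 11.75
tcp_pos: [0.5872, 0.0026, 0.2507]
ee_rot: [[-0.003, -0.059, -0.998], [-0.0, -0.998, 0.059], [-1.0, 0.001, 0.003]]
wrist_force: [0.5, 0.9, -0.5]
gripper_width: 0.498
```

>>> play_rows([
  {"fingers": 0, "tx": 0, "ty": 0, "tz": 0, "ax": 0.04, "ay": 0, "az": 0},
  {"fingers": 0, "tx": 0, "ty": 0, "tz": 0, "ax": 0.08, "ay": 0, "az": 0},
  {"fingers": 0, "tx": 0, "ty": 0, "tz": 0, "ax": 0.12, "ay": 0, "az": 0},
  {"fingers": 0, "tx": 0, "ty": 0, "tz": 0, "ax": 0.163, "ay": 0, "az": 0},
  {"fingers": 0, "tx": 0, "ty": 0, "tz": 0, "ax": 0.163, "ay": 0, "az": 0},
])

```text
time_s: 12.17
tcp_pos: [0.5865, -0.0004, 0.2505]
ee_rot: [[-0.004, -0.54, -0.842], [-0.001, -0.842, 0.54], [-1.0, 0.003, 0.003]]
wrist_force: [0.2, 0.5, -1.0]
gripper_width: 0.499
```

```bash
python3 - <<'E'
from h import *
for i in range(8): viewer.capture('top')
s=r.sense(); p=viewer.capture('wrist'); save(p,'w6.png'); print(s['time_s'],s['tcp_pos'],np.round(s['ee_rot'],3).tolist(),s['joints'].round(1))
for d in spotter.find_in('cover_handle',p)[:3]: print(d['score'],d['uv'],ray(p,d['uv'],.044,s))
E
```

```text
12.5667 [ 5.87069536e-01 -5.21815194e-04  2.52321008e-01] [[-0.0, -0.537, -0.843], [-0.0, -0.843, 0.537], [-1.0, 0.0, 0.0]] [ 15.7  17.9  -4.1  -0.  -68.   41.8]
0.78 [328.3, 169.0] [ 0.61979407 -0.02500109  0.044     ]
```

View pics/w6.png

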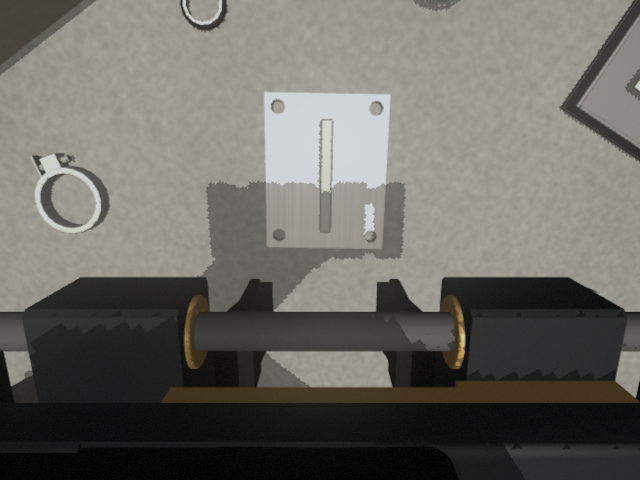

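The plate's corners are (264,93), (390,95), (383,248), (267,248), its holes (278,106), (376,108), (370,236), (279,235), and the bar spans (326,120)–(325,233).

```bash
python3 - <<'E'
from h import *
s=r.sense(); p=viewer.capture('wrist'); print(s['tcp_pos'])
# left side in image = +tool... order pattern: far-left(+,+), near-left(-,+), near-right, far-right
uv=[(278,106),(279,235),(370,236),(376,108)]
c,y,res=fit([ray(p,q,.008,s) for q in uv]); print('holes',c,y,res.round(1).tolist())
co=[(264.5,93),(266.5,248.5),(383,248.5),(390,95)]
P=np.array([ray(p,q,.008,s)[:2] for q in co]); print('corners',P.mean(0),np.linalg.norm(np.diff(P,axis=0),axis=1))
a,b=ray(p,(326.5,120),.044,s),ray(p,(325,233),.044,s); print('bar',(a+b)/2,np.linalg.norm(a-b),np.degrees(np.arctan2(*(a-b)[:2][::-1])))
R=np.array(s['ee_rot']); print('toolyaw',np.degrees(np.arctan2(-R[1,2],-R[0,2])))
print('shift',(R.T@(np.array([*c,.038])-s['tcp_pos'])/.75).round(4))
E
```

```text
[ 5.87131206e-01 -4.89820693e-04  2.52470793e-01]
holes [ 0.61507291 -0.01943292] -33.58570332834827 [[-0.1, -0.3], [-0.2, 0.1], [0.4, -0.0], [-0.0, 0.2]]
corners [ 0.61410163 -0.01907217] [0.14273742 0.1132267  0.14101152]
bar [ 0.6144534  -0.01891081  0.044     ] 0.0946245117735522 -33.29149134177956
toolyaw -32.524541210824324
shift [ 0.286   0.0013 -0.045 ]
```

>>> play_rows([
  {"fingers": 0, "tx": 0.04, "ty": 0.0013, "tz": -0.02, "ax": 0.0056, "ay": 0, "az": 0},
  {"fingers": 0, "tx": 0.08, "ty": 0.0013, "tz": -0.04, "ax": 0.0056, "ay": 0, "az": 0},
  {"fingers": 0, "tx": 0.12, "ty": 0.0013, "tz": -0.045, "ax": 0.0056, "ay": 0, "az": 0},
  {"fingers": 0, "tx": 0.16, "ty": 0.0013, "tz": -0.045, "ax": 0.0056, "ay": 0, "az": 0},
  {"fingers": 0, "tx": 0.18, "ty": 0.0013, "tz": -0.045, "ax": 0.0056, "ay": 0, "az": 0},
])

```text
time_s: 13.13
tcp_pos: [0.613, -0.02, 0.1133]
ee_rot: [[-0.006, -0.554, -0.833], [-0.0, -0.833, 0.554], [-1.0, 0.004, 0.005]]
wrist_force: [-0.3, -0.6, 0.3]
gripper_width: 0.504
```

>>> play_rows([
  {"fingers": 0, "tx": 0.03, "ty": 0, "tz": 0, "ax": 0, "ay": 0, "az": 0},
  {"fingers": 0, "tx": 0.05, "ty": 0, "tz": 0, "ax": 0, "ay": 0, "az": 0},
  {"fingers": 0, "tx": 0.05, "ty": 0, "tz": 0, "ax": 0, "ay": 0, "az": 0},
  {"fingers": 0, "tx": 0.05, "ty": 0, "tz": 0, "ax": 0, "ay": 0, "az": 0},
  {"fingers": 0, "tx": 0.05, "ty": 0, "tz": 0, "ax": 0, "ay": 0, "az": 0},
])

```text
time_s: 13.55
tcp_pos: [0.616, -0.0194, 0.0811]
ee_rot: [[0.002, -0.552, -0.834], [-0.0, -0.834, 0.552], [-1.0, -0.001, -0.002]]
wrist_force: [0.0, -0.6, 1.2]
gripper_width: 0.499
```

```bash
python3 - <<'E'
from h import *
for i in range(6): viewer.capture('top')
s=r.sense(); p=viewer.capture('wrist'); save(p,'w7.png'); R=np.array(s['ee_rot']); print(s['time_s'],s['tcp_pos'],s['wrist_force'],'toolyaw',np.degrees(np.arctan2(-R[1,2],-R[0,2])))
print('shift',(R.T@(np.array([.6148,-.0192,.038])-s['tcp_pos'])/.75).round(4))
E
```

```text
13.85 [ 0.61542809 -0.01932897  0.08087224] [ 0.07543111 -0.17105888  0.34890635] toolyaw -33.55127252850379
shift [0.0572 0.0004 0.0009]
```

View pics/w7.png

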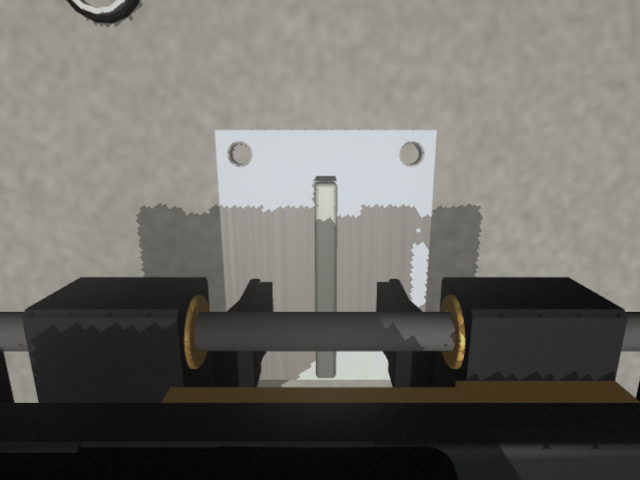

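The bar at (326,180–375) is centred between the fingers and parallel to them; the far holes are at (239,154) and (411,154). I'll descend 43 mm and grip.

>>> play_rows([
  {"fingers": 0, "tx": 0.025, "ty": 0, "tz": 0.001, "ax": 0, "ay": 0, "az": 0},
  {"fingers": 0, "tx": 0.045, "ty": 0, "tz": 0.001, "ax": 0, "ay": 0, "az": 0},
  {"fingers": 0, "tx": 0.057, "ty": 0, "tz": 0.001, "ax": 0, "ay": 0, "az": 0},
  {"fingers": 0, "tx": 0.057, "ty": 0, "tz": 0.001, "ax": 0, "ay": 0, "az": 0},
  {"fingers": 0, "tx": 0.057, "ty": 0, "tz": 0.001, "ax": 0, "ay": 0, "az": 0},
])

```text
time_s: 14.32
tcp_pos: [0.6144, -0.0191, 0.037]
ee_rot: [[-0.001, -0.552, -0.834], [-0.0, -0.834, 0.552], [-1.0, 0.001, 0.0]]
wrist_force: [0.8, 0.3, -0.2]
gripper_width: 0.497
```

>>> play_rows([
  {"fingers": 1, "tx": 0, "ty": 0, "tz": 0, "ax": 0, "ay": 0, "az": 0},
  {"fingers": 1, "tx": 0, "ty": 0, "tz": 0, "ax": 0, "ay": 0, "az": 0},
  {"fingers": 1, "tx": 0, "ty": 0, "tz": 0, "ax": 0, "ay": 0, "az": 0},
  {"fingers": 1, "tx": 0, "ty": 0, "tz": 0, "ax": 0, "ay": 0, "az": 0},
  {"fingers": 1, "tx": 0, "ty": 0, "tz": 0, "ax": 0, "ay": 0, "az": 0},
])

```text
time_s: 14.73
tcp_pos: [0.6146, -0.019, 0.0376]
ee_rot: [[0.001, -0.553, -0.833], [0.0, -0.833, 0.553], [-1.0, -0.001, -0.001]]
wrist_force: [0.3, 0.6, -0.6]
gripper_width: 0.205
```

>>> play_rows([
  {"fingers": 1, "tx": 0, "ty": 0, "tz": 0, "ax": 0, "ay": 0, "az": 0},
  {"fingers": 1, "tx": 0, "ty": 0, "tz": 0, "ax": 0, "ay": 0, "az": 0},
  {"fingers": 1, "tx": 0, "ty": 0, "tz": 0, "ax": 0, "ay": 0, "az": 0},
  {"fingers": 1, "tx": 0, "ty": 0, "tz": 0, "ax": 0, "ay": 0, "az": 0},
  {"fingers": 1, "tx": 0, "ty": 0, "tz": 0, "ax": 0, "ay": 0, "az": 0},
])

```text
time_s: 15.15
tcp_pos: [0.6144, -0.0191, 0.0374]
ee_rot: [[0.0, -0.553, -0.833], [-0.0, -0.833, 0.553], [-1.0, 0.0, -0.0]]
wrist_force: [-0.2, -0.7, 3.1]
gripper_width: 0.109
```

>>> play_rows([
  {"fingers": 1, "tx": -0.01, "ty": 0, "tz": 0, "ax": 0, "ay": 0, "az": 0},
  {"fingers": 1, "tx": -0.03, "ty": 0, "tz": 0, "ax": 0, "ay": 0, "az": 0},
  {"fingers": 1, "tx": -0.06, "ty": 0, "tz": 0, "ax": 0, "ay": 0, "az": 0},
  {"fingers": 1, "tx": -0.095, "ty": 0, "tz": 0, "ax": 0, "ay": 0, "az": 0},
  {"fingers": 1, "tx": -0.13, "ty": 0, "tz": 0, "ax": 0, "ay": 0, "az": 0},
])

```text
time_s: 15.57
tcp_pos: [0.613, -0.019, 0.134]
ee_rot: [[-0.004, -0.553, -0.833], [0.0, -0.833, 0.553], [-1.0, 0.002, 0.004]]
wrist_force: [1.0, 0.4, -4.4]
gripper_width: 0.108
```

>>> play_rows([
  {"fingers": 1, "tx": -0.035, "ty": 0, "tz": 0, "ax": 0, "ay": 0, "az": 0},
  {"fingers": 1, "tx": -0.07, "ty": 0, "tz": 0, "ax": 0, "ay": 0, "az": 0},
  {"fingers": 1, "tx": -0.105, "ty": 0, "tz": 0, "ax": 0, "ay": 0, "az": 0},
  {"fingers": 1, "tx": -0.135, "ty": 0, "tz": 0, "ax": 0, "ay": 0, "az": 0},
  {"fingers": 1, "tx": -0.15, "ty": 0, "tz": 0, "ax": 0, "ay": 0, "az": 0},
])

```text
time_s: 15.98
tcp_pos: [0.6149, -0.0189, 0.2497]
ee_rot: [[0.003, -0.553, -0.833], [0.001, -0.833, 0.553], [-1.0, -0.002, -0.002]]
wrist_force: [0.6, -0.4, -4.2]
gripper_width: 0.107
```

>>> play_rows([
  {"fingers": 1, "tx": 0, "ty": -0.01, "tz": 0.014, "ax": 0, "ay": 0, "az": 0},
  {"fingers": 1, "tx": 0, "ty": -0.025, "tz": 0.035, "ax": 0, "ay": 0, "az": 0},
  {"fingers": 1, "tx": 0, "ty": -0.05, "tz": 0.068, "ax": 0, "ay": 0, "az": 0},
  {"fingers": 1, "tx": 0, "ty": -0.075, "tz": 0.103, "ax": 0, "ay": 0, "az": 0},
  {"fingers": 1, "tx": 0, "ty": -0.1, "tz": 0.138, "ax": 0, "ay": 0, "az": 0},
])

```text
time_s: 16.4
tcp_pos: [0.5675, 0.1018, 0.2446]
ee_rot: [[-0.005, -0.554, -0.833], [-0.001, -0.833, 0.554], [-1.0, 0.003, 0.004]]
wrist_force: [0.6, 0.9, -4.7]
gripper_width: 0.11
```

>>> play_rows([
  {"fingers": 1, "tx": 0, "ty": -0.025, "tz": 0.035, "ax": 0, "ay": 0, "az": 0},
  {"fingers": 1, "tx": 0, "ty": -0.05, "tz": 0.068, "ax": 0, "ay": 0, "az": 0},
  {"fingers": 1, "tx": 0, "ty": -0.075, "tz": 0.103, "ax": 0, "ay": 0, "az": 0},
  {"fingers": 1, "tx": 0, "ty": -0.1, "tz": 0.138, "ax": 0, "ay": 0, "az": 0},
  {"fingers": 1, "tx": 0, "ty": -0.125, "tz": 0.172, "ax": 0, "ay": 0, "az": 0},
])

```text
time_s: 16.82
tcp_pos: [0.5115, 0.2513, 0.2448]
ee_rot: [[-0.004, -0.553, -0.833], [-0.002, -0.833, 0.553], [-1.0, 0.004, 0.003]]
wrist_force: [-0.3, 0.2, -4.0]
gripper_width: 0.109
```

>>> play_rows([
  {"fingers": 1, "tx": 0, "ty": -0.025, "tz": 0.034, "ax": -0.03, "ay": 0, "az": 0},
  {"fingers": 1, "tx": 0, "ty": -0.045, "tz": 0.062, "ax": -0.065, "ay": 0, "az": 0},
  {"fingers": 1, "tx": 0, "ty": -0.06, "tz": 0.085, "ax": -0.1, "ay": 0, "az": 0},
  {"fingers": 1, "tx": 0, "ty": -0.075, "tz": 0.105, "ax": -0.135, "ay": 0, "az": 0},
  {"fingers": 1, "tx": 0, "ty": -0.085, "tz": 0.118, "ax": -0.167, "ay": 0, "az": 0},
])

```text
time_s: 17.23
tcp_pos: [0.4731, 0.3536, 0.2445]
ee_rot: [[-0.004, -0.054, -0.999], [-0.002, -0.999, 0.054], [-1.0, 0.002, 0.004]]
wrist_force: [-0.2, -0.3, -5.4]
gripper_width: 0.111
```

```bash
python3 - <<'E'
from h import *
for i in range(10): viewer.capture('top')
s=r.sense(); p=viewer.capture('wrist'); save(p,'w8.png'); R=np.array(s['ee_rot']); print(s['time_s'],s['tcp_pos'],s['wrist_force'],s['gripper_width'],R.round(4).tolist(),'toolyaw',np.degrees(np.arctan2(-R[1,2],-R[0,2])))
E
```

```text
17.7333 [0.47556668 0.35152022 0.2470609 ] [-0.39146809 -0.00507763 -4.64024324] 0.11288557166317513 [[-0.0003, -0.0623, -0.9981], [-0.0001, -0.9981, 0.0623], [-1.0, 0.0002, 0.0003]] toolyaw -3.5741469684252185
```

View pics/w8.png

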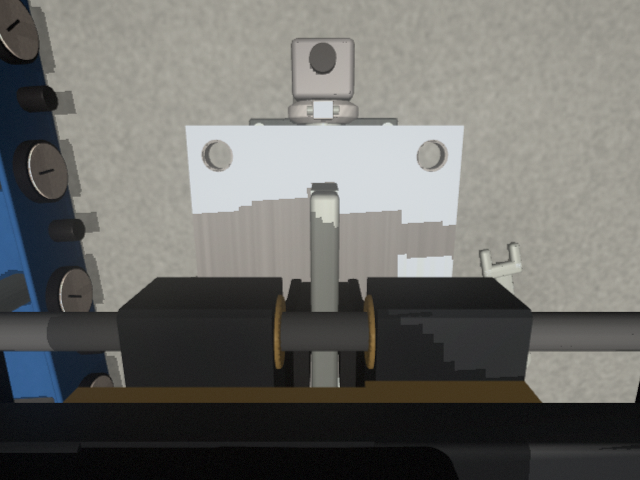

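The plate is held, with its far holes at (217,155) and (431,155), above the port. I'll compute the plate's offset in the tool frame, with a height and tilt check.

```bash
python3 - <<'E'
from h import *
s=r.sense(); p=viewer.capture('wrist'); R=np.array(s['ee_rot']); T=np.array(s['tcp_pos'])
img=p['image'].copy(); g=cv2.cvtColor(img,cv2.COLOR_RGB2GRAY)
uv=[]
for c in [(217,155),(431,155)]:
    w=24; a=g[c[1]-w:c[1]+w,c[0]-w:c[0]+w]; m=(a<np.percentile(a,85)-18).astype(np.uint8); n,l,st,ce=cv2.connectedComponentsWithStats(m)
    k=l[w,w] or l[w+8,w]; k = k or 1+np.argmax(st[1:,4]); x,y,ww,hh,_=st[k]; uv.append((c[0]-w+x+(ww-1)/2,c[1]-w+y+(hh-1)/2)); print(uv[-1],ww,hh)
zt=T[2]-.0294
A,B=[ray(p,q,zt,s) for q in uv]; print('dist',np.linalg.norm(A-B))
m=(A+B)/2; d=(A-B)/np.linalg.norm(A-B); x=np.array([d[1],-d[0],0]); yaw=np.degrees(np.arctan2(x[1],x[0])); c=m-x*.059
print('plate centre',c,'yaw',yaw,'in tool mm',(R.T@(c-T)*1000).round(1))
print('tcp',T,s['time_s'])
E
```

```text
(np.float64(216.5), np.float64(155.0)) 32 33
(np.float64(431.5), np.float64(155.0)) 32 33
dist 0.08786641920752547
plate centre [0.47685304 0.35234015 0.21778465] yaw -3.6141698806486167 in tool mm [29.4 -0.8 -1.2]
tcp [0.47559142 0.35162777 0.24718465] 17.7833
```

>>> play_rows([
  {"fingers": 1, "tx": 0.015, "ty": -0.001, "tz": 0.0015, "ax": -0.001, "ay": 0, "az": 0},
  {"fingers": 1, "tx": 0.035, "ty": -0.001, "tz": 0.0015, "ax": -0.001, "ay": 0, "az": 0},
  {"fingers": 1, "tx": 0.055, "ty": -0.001, "tz": 0.0015, "ax": -0.001, "ay": 0, "az": 0},
  {"fingers": 1, "tx": 0.07, "ty": -0.001, "tz": 0.0015, "ax": -0.001, "ay": 0, "az": 0},
  {"fingers": 1, "tx": 0.075, "ty": -0.001, "tz": 0.0015, "ax": -0.001, "ay": 0, "az": 0},
])

```text
time_s: 18.25
tcp_pos: [0.4735, 0.3519, 0.1888]
ee_rot: [[-0.003, -0.059, -0.998], [-0.003, -0.998, 0.059], [-1.0, 0.003, 0.003]]
wrist_force: [0.3, -0.3, -5.4]
gripper_width: 0.109
```

>>> play_rows([
  {"fingers": 1, "tx": 0.01, "ty": 0, "tz": 0, "ax": 0, "ay": 0, "az": 0},
  {"fingers": 1, "tx": 0.015, "ty": 0, "tz": 0, "ax": 0, "ay": 0, "az": 0},
  {"fingers": 1, "tx": 0.018, "ty": 0, "tz": 0, "ax": 0, "ay": 0, "az": 0},
  {"fingers": 1, "tx": 0.018, "ty": 0, "tz": 0, "ax": 0, "ay": 0, "az": 0},
  {"fingers": 1, "tx": 0.018, "ty": 0, "tz": 0, "ax": 0, "ay": 0, "az": 0},
])

```text
time_s: 18.67
tcp_pos: [0.4746, 0.3532, 0.1779]
ee_rot: [[0.001, -0.058, -0.998], [0.001, -0.998, 0.058], [-1.0, -0.001, -0.001]]
wrist_force: [0.7, -0.5, -4.3]
gripper_width: 0.112
```

>>> play_rows([
  {"fingers": 1, "tx": 0, "ty": 0, "tz": 0, "ax": 0, "ay": 0, "az": 0},
  {"fingers": 1, "tx": 0, "ty": 0, "tz": 0, "ax": 0, "ay": 0, "az": 0},
  {"fingers": 1, "tx": 0, "ty": 0, "tz": 0, "ax": 0, "ay": 0, "az": 0},
  {"fingers": 1, "tx": 0, "ty": 0, "tz": 0, "ax": 0, "ay": 0, "az": 0},
  {"fingers": 1, "tx": 0, "ty": 0, "tz": 0, "ax": 0, "ay": 0, "az": 0},
])

```text
time_s: 19.08
tcp_pos: [0.4744, 0.353, 0.1776]
ee_rot: [[0.0, -0.058, -0.998], [0.0, -0.998, 0.058], [-1.0, -0.0, -0.0]]
wrist_force: [0.8, -0.3, -5.6]
gripper_width: 0.11
```

```bash
python3 - <<'E'
from h import *
for i in range(6): viewer.capture('top')
s=r.sense(); p=viewer.capture('wrist'); q=viewer.capture('side'); t=viewer.capture('top')
R=np.array(s['ee_rot']); T=np.array(s['tcp_pos']); print(s['time_s'],T,s['wrist_force'],s['gripper_width'],'toolyaw',np.degrees(np.arctan2(-R[1,2],-R[0,2])))
c=np.zeros((600,800,3),np.uint8); cv=cv2.INTER_CUBIC
c[:300,:400]=cv2.resize(p['image'][150-60:150+30,180:300],(400,300),interpolation=cv) 
c[:300,400:]=cv2.resize(p['image'][150-60:150+30,350:470],(400,300),interpolation=cv)
c[300:,:400]=cv2.resize(q['image'][300:420,263:423],(400,300),interpolation=cv)
c[300:,400:]=cv2.resize(t['image'][205:295,120:240],(400,300),interpolation=cv)
save({'image':c},'f1.png')
E
```

```text
19.3833 [0.4743399  0.35298199 0.17740742] [ 0.10731672 -0.02333705 -4.90379889] 0.106950457215434 toolyaw -3.311948348476439
```

View pics/f1.png

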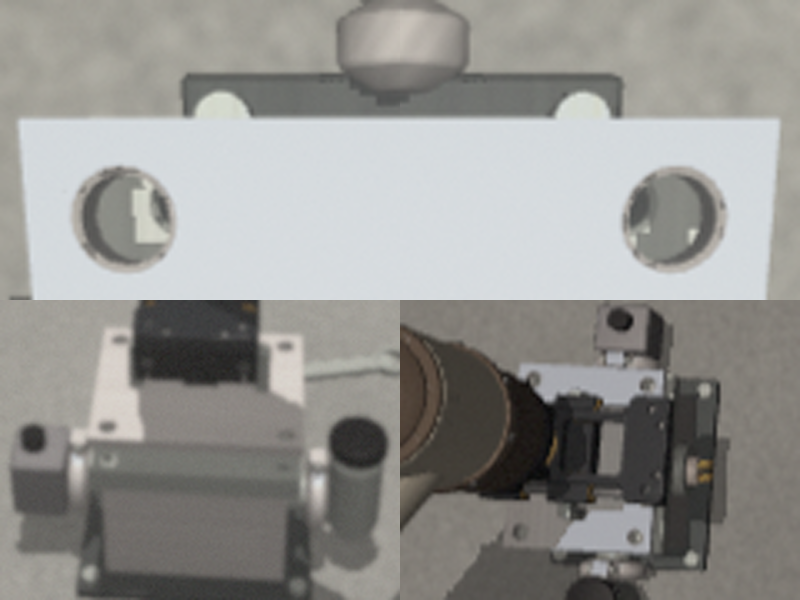

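The wrist crops show both threads through the plate holes, mirrored left and right (at about (228,151) and (422,152) px), so y looks good. The side crop shows the front holes at about (306,351), (378,354) px and the threads below them at about (306,364), (377,366). I'll quantify this.

```bash
python3 - <<'E'
from h import *
s=r.sense(); q=viewer.capture('side'); p=viewer.capture('wrist'); T=np.array(s['tcp_pos']); R=np.array(s['ee_rot']); print(T)
zt=T[2]-.0294
A,B=[ray(p,u,zt,s) for u in [(216.9,155.4),(431.1,155.4)]]; d=(A-B)/np.linalg.norm(A-B); x=np.array([d[1],-d[0],0]); c=(A+B)/2-x*.059
print('plate wrist',c,np.degrees(np.arctan2(x[1],x[0])),np.linalg.norm(A-B))
a=np.radians(-3.4);Rr=np.array([[np.cos(a),-np.sin(a)],[np.sin(a),np.cos(a)]])
print('pred thread px for port .4755 .3532:',proj(p,np.c_[np.array([.4755,.3532])+PAT@Rr.T,[.118]*4],s)[[0,3]].round(1).tolist())
g=cv2.cvtColor(q['image'],cv2.COLOR_RGB2GRAY)
for h,t in [((306.2,351),(306.2,364)),((377.8,354),(377,366))]:
    H,K=ray(q,h,zt),ray(q,t,.118); print('side hole',H.round(4),'thread',K.round(4),'diff mm',((H-K)*1000)[:2].round(1))
# crop the side view
for n,im,(x0,y0,w,hh) in [('f2.png',q['image'],(285,335,120,45))]:
    save({'image':cv2.resize(im[y0:y0+hh,x0:x0+w],(800,300),interpolation=cv2.INTER_CUBIC)},n)
E
```

```text
[0.47434004 0.35296882 0.17741128]
plate wrist [0.47544386 0.35369408 0.14801128] -3.3706397888673054 0.08756287038801992
pred thread px for port .4755 .3532: [[233.3, 152.4], [417.0, 152.5]]
side hole [0.5345 0.3956 0.148 ] thread [0.5354 0.3954 0.118 ] diff mm [-0.9  0.2]
side hole [0.4167 0.4016 0.148 ] thread [0.4167 0.399  0.118 ] diff mm [0.  2.6]
```

View pics/f2.png

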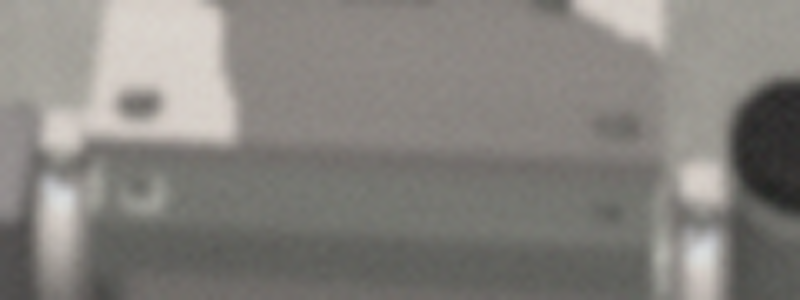

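From the refined crop, the holes are at (306,350.3) and (377.5,353.8) and the threads at (306,363.1) and (376.5,366.8). The residual is under about 1 mm in both directions, and the plate is 22 mm above the face. I'll lower it 6.5 mm and hold.

>>> play_rows([
  {"fingers": 1, "tx": 0.003, "ty": 0, "tz": 0, "ax": 0, "ay": 0, "az": 0},
  {"fingers": 1, "tx": 0.006, "ty": 0, "tz": 0, "ax": 0, "ay": 0, "az": 0},
  {"fingers": 1, "tx": 0.0085, "ty": 0, "tz": 0, "ax": 0, "ay": 0, "az": 0},
  {"fingers": 1, "tx": 0.0085, "ty": 0, "tz": 0, "ax": 0, "ay": 0, "az": 0},
  {"fingers": 1, "tx": 0.0085, "ty": 0, "tz": 0, "ax": 0, "ay": 0, "az": 0},
])

```text
time_s: 20.05
tcp_pos: [0.4743, 0.3529, 0.1708]
ee_rot: [[-0.0, -0.058, -0.998], [-0.0, -0.998, 0.058], [-1.0, 0.0, 0.0]]
wrist_force: [0.2, 0.0, -4.5]
gripper_width: 0.107
```

>>> play_rows([
  {"fingers": 1, "tx": 0, "ty": 0, "tz": 0, "ax": 0, "ay": 0, "az": 0},
  {"fingers": 1, "tx": 0, "ty": 0, "tz": 0, "ax": 0, "ay": 0, "az": 0},
  {"fingers": 1, "tx": 0, "ty": 0, "tz": 0, "ax": 0, "ay": 0, "az": 0},
  {"fingers": 1, "tx": 0, "ty": 0, "tz": 0, "ax": 0, "ay": 0, "az": 0},
  {"fingers": 1, "tx": 0, "ty": 0, "tz": 0, "ax": 0, "ay": 0, "az": 0},
])

```text
time_s: 20.47
tcp_pos: [0.4743, 0.353, 0.1711]
ee_rot: [[0.0, -0.058, -0.998], [0.0, -0.998, 0.058], [-1.0, -0.0, -0.0]]
wrist_force: [-0.3, 0.4, -4.2]
gripper_width: 0.11
```

```bash
python3 - <<'E'
from h import *
for i in range(4): viewer.capture('top')
s=r.sense(); p=viewer.capture('wrist'); q=viewer.capture('side'); t=viewer.capture('top')
print(s['time_s'],s['tcp_pos'],s['wrist_force'],s['gripper_width'],np.abs(s['joint_velocities']).max(),'underside above face',s['tcp_pos'][2]-.0374-.118)
for d in spotter.find_in('cap_grip',t)[:2]: print('cap',round(d['score'],2),ray(t,d['uv'],.036).round(3))
c=np.zeros((600,800,3),np.uint8); cv=cv2.INTER_CUBIC
c[:300,:]=cv2.resize(q['image'][335:380,285:405],(800,300),interpolation=cv)
c[300:,:400]=cv2.resize(p['image'][90:180,180:300],(400,300),interpolation=cv)
c[300:,400:]=cv2.resize(t['image'][200:296,364:492],(400,300),interpolation=cv)
save({'image':c},'f3.png')
E
```

```text
20.6667 [0.47433826 0.35299073 0.17106442] [-0.53013444 -0.25979058 -4.9080215 ] 0.10823309743209794 0.12218350138967572 underside above face 0.015664423062708988
cap 0.69 [ 0.504 -0.341  0.036]
cap 0.35 [0.438 0.322 0.036]
```

```bash
python3 -c "
from station import job
print(job.finish_job())"
```

```text
the job is handed in; nothing more can be done
None
```

The cap is in the tray and the gripper is holding the cover plate level about 15.7 mm above the sealing face. I handed the job in at about 20.7 s of the 61 s. The station reports no verdict, so the figures below are my own measurements.

**Dust cap:** I lifted it off and set it down in the larger tray with light contact (7 N), then let go. The last top picture puts it at (0.504, −0.341), against a measured tray centre of (0.503, −0.343).

**Cover plate alignment:**
- With the plate 22 mm above the face, the wrist camera put its centre within about 0.5 mm of the measured port centre, and its yaw at −3.37° against −3.4°.
- The side view gave hole-to-thread offsets of up to about 1 mm, against the 3.5 mm limit. This used hole positions I read off an enlarged crop; my first, coarser reading had shown 2.6 mm at one hole.
- After the last 6.5 mm of lowering, the tool position showed no sideways shift.

**Final state:** The arm was still, and the wrist force was steady at about 4.9 N, which is the plate's weight and shows no sign of contact with the chamber.

**Not checked:** I couldn't view the last confirming picture because I had reached the 12-picture limit. I also didn't re-measure where the other items on the bench are; no unexpected contact showed in the wrist force.

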